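Close the resin pressure pot and set its bleed cap

TASK

Get the resin casting pot ready for its air: turn the lock ring clockwise until its pointer stands at the raised bar mark on the lid, and only then screw the knurled bleed cap in the middle of the lid clockwise all the way down until it bottoms out. Then back the cap off a quarter turn, so that the pot bleeds gently while it fills, and finish still gripping the cap at that setting, with the ring left on its mark and the little jars and the dish on the table left alone.

Things in the scene. Friction and masses are not known exactly. Their poses are not given: they have to be found in the camera images.
- pot: Grey cast pressure pot with an aluminium lid whose top is 121 mm above the table; heavy, cannot be shifted. Origin: centre of its underside; z is up, the axis of ring and cap; its -x side carries a round gauge and, on the lid, the locked mark. Below the ring's bars it is narrower than 75 mm from the axis, but for the gauge at the front (99 mm out, top 78 mm up) and an air coupler at the back.
- lock_ring (a joint): Angle (rad) of the captive steel lock ring (169 mm across, 95 to 121 mm above the table) about the pot's axis. 0: pointer at the bar mark, locked; positive: counter-clockwise from above, towards the circle mark (open, 0.70). It starts between 0.5 and 0.85. It can pass the mark, to a stop at -0.26; other stop 0.92. It turns stiffly (4 N at a bar) and stays where it is left.
- bar_left (a point): Grip point of one of the ring's two bars: mid height, 107 mm above the table, 112 mm from the pot's axis, on the pot's +y side when the ring reads 0; goes round with the ring. The bar points straight out from the axis, is 12 mm wide (along the circle), 16 mm high, free underneath, its plain part reaching from 91 to 135 mm from the axis. This point's y axis points outward along the bar.
- bar_right (a point): The same point on the opposite, equal bar (112 mm from the axis, at the pot's -y side when the ring reads 0). Its own y axis points inward along the bar. Either bar may be used.
- pointer (a point): Inner tip of the ring's dark wedge-shaped pointer, on top of the ring, 62 mm from the axis, on the same side as the marks.
- lock_mark (a point): Outer end of the locked mark: a raised dark straight bar on the lid, 18 mm long and 4 mm wide, that points along a radius, 54 mm from the axis on the pot's -x side. (The open mark is a raised 15 mm circle, 0.70 rad farther counter-clockwise.)
- cap: Knurled steel bleed cap on a brass threaded neck in the middle of the lid, a rubber washer under it; 34 mm in diameter, 25 mm high; when fully down its underside is 138.5 mm and its top 164 mm above the table. This body rises and sinks with the cap but does not show its turning. Below it are a brass hexagon 25 mm wide and the lid.
- cap_grip (a point): Point on the cap's axis at the middle of the height to grip (152.5 mm above the table when the cap is fully down).
- cap_index (a point): Outer end of the raised dark rib on the top of the cap, 17 mm from its axis; it goes round with the cap and shows its turning. It lies on the pot's -x side, in line with the locked mark, when the cap is fully down.
- cap_turn (a joint): How far the cap is unscrewed (rad). 0: fully down, bottomed out against a hard stop; positive: counter-clockwise from above, rising 4 mm a turn (right-hand thread). It starts 2.2 to 3.6 up; a quarter turn back from the bottom is 1.57. It turns lightly (0.06 N m) and stays where it is left; the thread ends at 6.2.
- vial_1: Small clear jar with a lid, 34 mm in diameter and high, standing on the table to the left of the pot; a bystander. Origin: centre of its underside.
- vial_2: Another such jar, on the table behind the pot; a bystander. Origin: centre of its underside.
- parts_dish: Shallow blue dish, 67 mm in diameter, 10 mm high, on the table to the right of the pot; a bystander. Origin: centre of its underside.

How it is judged (in metres and radians):
On the way, in this order (a step that is already met when the one before it is completed fails the run):
1. the lock ring stands at its locked mark, the cap not yet screwed down (value of joint lock_ring between -0.12 and 0.12 rad and value of joint cap_turn above 1.9 rad), for 0.2 s.
2. the cap is screwed down until it bottoms out (value of joint cap_turn below 0.08 rad and value of joint lock_ring between -0.12 and 0.12 rad), for 0.1 s.
At the end, for the whole second after the job is handed in: The cap stands a quarter turn (70 to 110 degrees) back from the bottom, still, and the fingers grip it (more than 3 N); the lock ring stands within 7 degrees of its locked mark (value of joint cap_turn between 1.22 and 1.92 rad and velocity of joint cap_turn between -0.05 and 0.05 rad/s and contact force between the fingers and cap above 3 N and value of joint lock_ring between -0.12 and 0.12 rad); the arm keeps its last pose, push and grip.
It fails at once if a bystander (jar or dish) is shifted by more than 20 mm (distance of any of vial_1, vial_2, parts_dish from where it was at the start of the episode above 0.02 m).
It also fails if it takes over 58 s, if anything falls off the work surface, if the arm or the gripper's body presses on something with over 40 N, if the wrist force passes 120 N, or if a joint passes its speed limit or range.

ROBOT

A 6-joint arm with a two-finger parallel gripper is mounted at the origin on a cart in front of the work surface, level with it; the furniture and walls round the work are solid. World frame = base frame: x ahead of the robot, y to its left, z up, the work surface at z = 0. Lengths are in mm, angles in rad, forces in N, time in s.
With the tool pointing down it reaches from about 275 to 750 mm from the base axis. Payload 10.2 kg.
Tool frame: the origin (TCP) lies at the very end of the fingers, on their centre line; the grasp point (between the pads) lies 19 mm behind it; z points along the fingers, y is the direction in which the jaws open and shut (so a half turn about z gives the same grasp; the last joint's range is limited). The gripper opens to 85 mm and grips with 20 to 120 N. Pads are 22 mm wide; open, the fingers measure 114 mm over their backs; the gripper's body (76 mm by 85 mm) begins 54 mm behind the grasp point. The pads swing forward as they close: fully open they stand 13 mm farther back than shut.
Start: joints at [0.951, 0.313, 1.498, -0, 1.331, -0.223], TCP at [202.909, 484.21, 231.294] pointing down, gripper open.
Joint ranges: [-2.94, 2.94], [-0.97, 2.17], [0.19, 2.56], [-1.23, 4.37], [0.02, 3.11], [-2.88, 2.88]. Speed limits (rad/s): [2.39, 2.39, 3.01, 3.14, 3.14, 3.14].

INTERFACE

Orientations are given as a unit quaternion [w, x, y, z].
In Python, from rig import * gives the robot as it stands. The module is installed in compiled form; this text tells all that it offers.
- The arm moves only by the shell command python3 -m crank 'ROWS' [FORCE]. ROWS is a JSON object of lists of equal length, an entry for each row: "dp": the shift along the world's x, y, z in cm, a list of three; "delta_rot": the turn, a rotation vector about the world's x, y, z in degrees, a list of three; "claw": the closure in counts, from 0 (fully open) to 255 (shut). A call has 1 to 10 rows; each row shifts and turns the commanded pose from where the row before left it; what a row does not reach is not made up. A row lasts 1/10 s, in which the tool goes at most 50 mm and 8.59 degrees, less where a joint would pass 70% of its speed; a pose out of reach is approached as far as the arm can. A call is refused whole if a number of a shift passes 5 or a number of a turn 8.59, either way. A call with a gripper value outside its range is refused whole. The fingers move at their own pace and stop on an object; FORCE is the grip in N (left out, the last holds). Time passes only in rows, so rows that do not move let the fingers close. It gives the time, the measured TCP pose, the force and the opening at its end, in the units of the state.
- sense(): the state, without advancing time (a new reading comes with each control period).
- capture(name): name is "side" or "top"; returns (picture, depth): 480x640x3 uint8, red, green, blue; 480x640 float32, mm along the optical axis (not along the pixel's ray), 0 where there is no reading.
- camera_model(name): a dict with "fx", "fy", "cx", "cy" (pixels), "cam_to_world" (4x4, takes a point from camera to world coordinates). Camera axes: x right, y up, looking along -z (the intrinsics and any distortion apply to the point x, -y, -z); pixel columns grow to the right and rows downward; lengths in mm; the calibration is good to about 2 mm. A picture is of the moment at which its call begins. camera_model takes no time and is no camera call.
- finish_job(): hands the job in, once; it reports no verdict.
Trained networks look in the newest picture that a camera, given by its name, has taken for a name from the list of things; names that differ only in an ending like _2 or _b are one class to them, and where a whole thing is asked for, a point or a joint stands for the part that bears it (a point fixed in the world has none). Each returns a list of dicts, best first, with "p" (0 to 1); they miss things now and then, are a little off and sometimes report something else, mostly with a low value. They report only what shows in the picture. A call takes as long as a camera call.
- boxes_of(camera, target): "centre" ([column, row] in pixels, amid what is visible of it).
- masks_of(camera, target): "region" (480x640 bool, what is visible of it) and "centre" ([column, row] in pixels, amid what is visible of it).
- pinpoint(camera, target): "centre" ([column, row] in pixels: a listed point, or the origin of a listed thing).
The state is a dict: "time_s": time; "joints": joint angles; "dq": joint speeds; "tau": joint torques, N m; "eef_pos": TCP position; "ee_rot": TCP orientation; "force": force on the tool from outside, world axes, zero at the start; "wrist_torque": the same for the moment, N m; "grip_width": opening from 0.0 (shut) to 1.0 (fully open).
Only numpy, scipy, OpenCV 4.12 (cv2) and the standard library are available. Lean on these libraries where they do the work, as an engineer would, in place of code of your own. Each camera call takes 0.05 s, during which the arm holds its last target.

## Working session

There is one attempt and no reset: what is moved stays moved. The work goes in short steps, Python scripts to look and compute and a shell command to move; the robot and the scene stay as the last step left them, time stands still between calls to the robot, and variables do not carry over. Pictures are saved under pics/ and viewed, and the job is handed in when it is done.

```bash
mkdir -p pics
cat > h.py <<'E'
from rig import *
import numpy as np, cv2
def cap(name,fn=None):
    im,d=capture(name)
    if fn: cv2.imwrite('pics/'+fn,cv2.cvtColor(im,cv2.COLOR_RGB2BGR))
    return im,d
def ray(name,px):
    m=camera_model(name);T=np.array(m['cam_to_world'])
    d=np.array([(px[0]-m['cx'])/m['fx'],-(px[1]-m['cy'])/m['fy'],-1.])
    return T[:3,3],T[:3,:3]@d
def atz(name,px,z):
    o,d=ray(name,px);return o+d*(z-o[2])/d[2]
def proj(name,P):
    m=camera_model(name);T=np.linalg.inv(np.array(m['cam_to_world']))
    p=T[:3,:3]@np.array(P,float)+T[:3,3]
    return [m['fx']*p[0]/-p[2]+m['cx'],m['cy']+m['fy']*p[1]/p[2]] if 0 else [m['fx']*p[0]/-p[2]+m['cx'],m['fy']*(-p[1])/-p[2]+m['cy']]
E
python3 - <<'E'
from h import *
np.set_printoptions(precision=1,suppress=True)
for c in('top','side'):
    cap(c,c+'0.png'); m=camera_model(c); print(c,{k:(np.array(v)) for k,v in m.items()})
    for t,z in (('cap_grip',154),('cap_index',166),('pointer',121),('lock_mark',122),('bar_left',107),('bar_right',107),('pot',0),('vial_1',0),('vial_2',0),('parts_dish',0)):
        for r in pinpoint(c,t)[:2]: print(c,t,round(r['p'],2),np.array(r['centre']),atz(c,r['centre'],z))
s=sense();print(s)
E
```

```text
top {'fx': array(486.5), 'fy': array(486.5), 'cx': array(319.2), 'cy': array(237.2), 'cam_to_world': array([[  -0. ,    1. ,   -0.1,  511.3],
       [  -1. ,   -0. ,    0. ,    6.3],
       [   0. ,    0.1,    1. , 1049.8],
       [   0. ,    0. ,    0. ,    1. ]])}
top cap_grip 0.87 [362.7 266.9] [549.4 -74.6 154. ]
top cap_grip 0.58 [290.5 178.6] [716.9  56.7 154. ]
top cap_index 0.63 [360.7 261.8] [558.2 -70.2 166. ]
top pointer 0.83 [373.6 298. ] [491.7 -96.8 121. ]
top lock_mark 0.78 [347.6 297.2] [493.9 -47.5 122. ]
top lock_mark 0.53 [410.  247.6] [ 586.3 -168.9  122. ]
top bar_left 0.81 [307.  290.4] [507.9  29.5 107. ]
top bar_right 0.62 [407.1 246.7] [ 589.4 -166.2  107. ]
top pot 0.9 [351.9 271.7] [546. -65.   0.]
top vial_1 0.52 [182.4 280.6] [532.5 299.7   0. ]
top vial_1 0.51 [291.6 177.4] [754.9  62.9   0. ]
top vial_2 0.52 [182.4 280.6] [532.5 299.7   0. ]
top vial_2 0.51 [291.6 177.4] [754.9  62.9   0. ]
top parts_dish 0.95 [445.3 291.2] [ 501.2 -264.4    0. ]
side {'fx': array(562.3), 'fy': array(562.3), 'cx': array(312.9), 'cy': array(245.), 'cam_to_world': array([
[... 508 characters left out ...]
] [ 550.5 -178.7  107. ]
side bar_right 0.63 [326.2 212.9] [ 590.  -180.9  107. ]
side pot 0.91 [343.3 273.2] [547.5 -69.6   0. ]
side vial_1 0.95 [359.5 388.5] [536.1 303.7   0. ]
side vial_1 0.77 [254. 308.] [757.2  66.6   0. ]
side vial_2 0.95 [359.5 388.5] [536.1 303.7   0. ]
side vial_2 0.77 [254. 308.] [757.2  66.6   0. ]
{'time_s': 1.1, 'joints': array([ 1. ,  0.3,  1.5,  0. ,  1.3, -0.2]), 'dq': array([ 0., -0., -0.,  0.,  0.,  0.]), 'tau': array([  0. , -41.2, -26. ,  -0. ,   0. ,   0. ]), 'eef_pos': array([202.9, 484.2, 231.3]), 'ee_rot': array([-0. ,  0.2,  1. , -0. ]), 'force': array([-0.3, -0.3,  0.4]), 'wrist_torque': array([ 0. ,  0. , -0.1]), 'grip_width': 1.0004920085700364}
```

Run:
```python
import cv2
a=cv2.imread('pics/top0.png')[200:350,250:470];cv2.imwrite('pics/top0c.png',cv2.resize(a,None,fx=3.6,fy=3.6,interpolation=2))
a=cv2.imread('pics/side0.png')[170:320,240:440];cv2.imwrite('pics/side0c.png',cv2.resize(a,None,fx=4,fy=4,interpolation=2))
```

```text
(no output)
```

View pics/top0c.png

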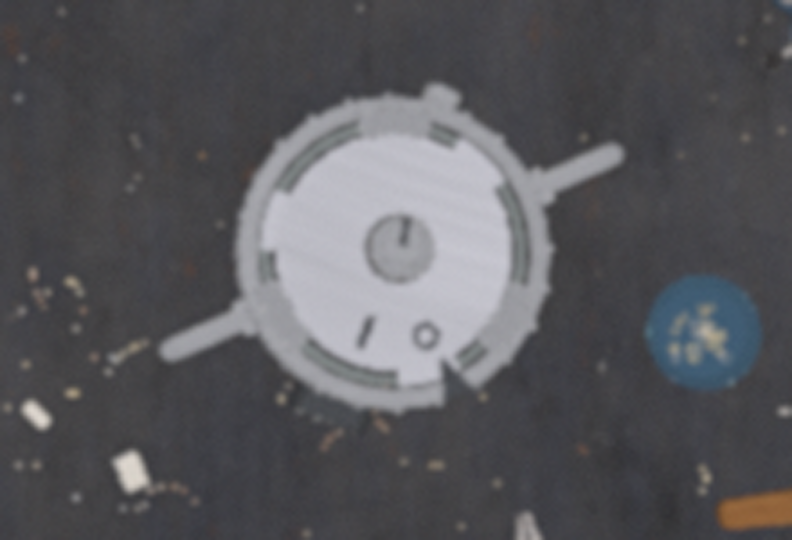

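View pics/side0c.png

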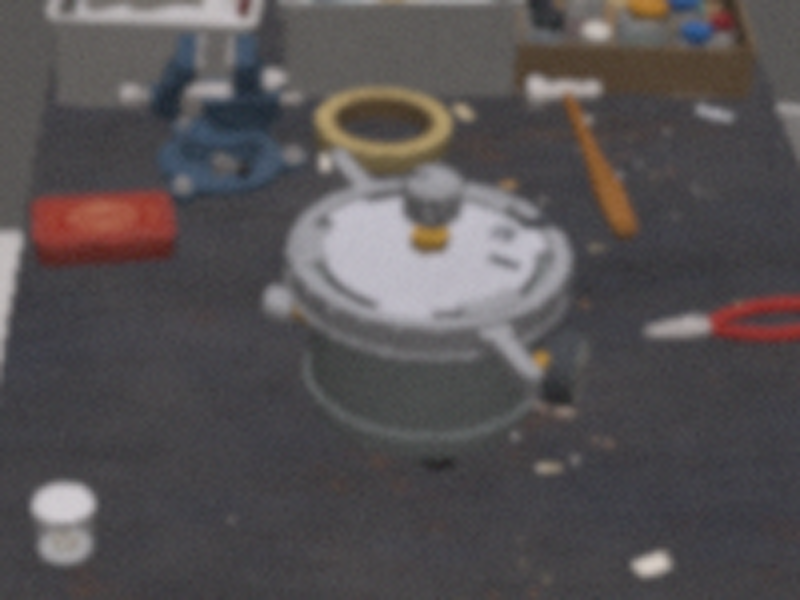

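View pics/side0.png

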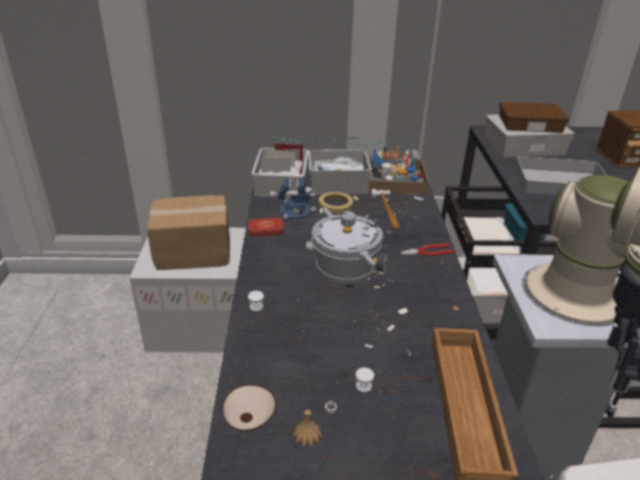

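View pics/top0.png

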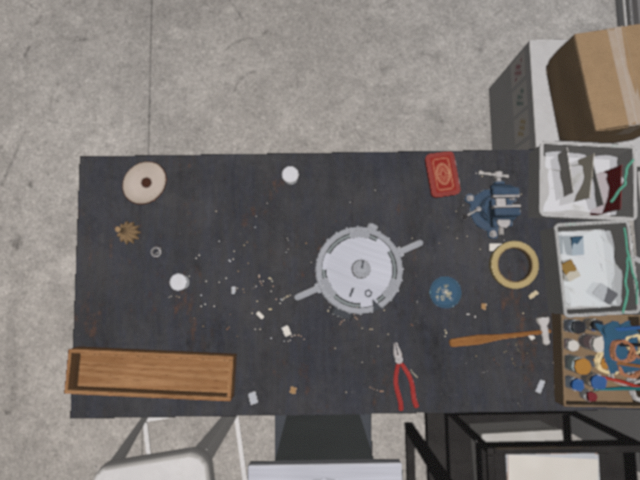

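The pictures show the pot at about px (361,268) in the top view. The pointer stands just past the circle mark, the bars' tips are near (298,298) and (421,242), and the cap rib points away from the robot. I'll refine the axis and the bar angle.

Run:
```python
from h import *
np.set_printoptions(precision=1,suppress=True)
f=lambda x,y:[250+x/3.6,200+y/3.6]
L=atz('top',f(172,352),115);R=atz('top',f(615,153),115);print('tips',L,R,(L+R)/2,np.degrees(np.arctan2(*(L-R)[[1,0]])))
print('cap top',atz('top',f(400,248),166),'index',atz('top',f(407,218),166), 'mark',atz('top',f(359,346),122),atz('top',f(371,318),122),'circ',atz('top',f(427,335),122),'ptr',atz('top',f(446,362),122))
im,d=cap('top')
for t in('lock_ring','cap'):
    r=masks_of('top',t)[0];M=r['region'];print(t,r['p'],M.sum(),r['centre'])
    v,u=np.nonzero(M&(d>0));T=np.array(camera_model('top')['cam_to_world']);m=camera_model('top');z=d[v,u]
    P=np.c_[(u-m['cx'])/m['fx']*z,-(v-m['cy'])/m['fy']*z,-z]@T[:3,:3].T+T[:3,3]
    print(np.median(P,0),P.min(0),P.max(0))
    if t=='lock_ring':
        P=P[P[:,2]>90];c=np.array([547,-71]);
        for i in range(3):
            q=P[:,:2]-c; rr=np.hypot(*q.T);s=q[(rr>95)&(rr<135)];e=np.linalg.eigh(s.T@s)[1][:,1]
            print(len(s),np.degrees(np.arctan2(e[1],e[0])),[ (q[(rr>95)&(rr<135)&(q[:,1]*k>0)].mean(0)+c) for k in(1,-1)])
        from scipy.optimize import least_squares
        ann=P[:, :2]
        (cx,cy),rad=cv2.minEnclosingCircle(ann[(np.hypot(*(ann-c).T)<90)].astype(np.float32));print('circ',cx,cy,rad)
```

```text
tips [494.2  47.1 115. ] [ 596.4 -191.5  115. ] [545.3 -72.2 115. ] 113.20090143239794
cap top [545.4 -70.6 166. ] index [560.4 -74.5 166. ] mark [495.9 -51.6 122. ] [510.5 -58.2 122. ] circ [501.1 -87.5 122. ] ptr [486.9 -97.1 122. ]
lock_ring 0.79 2271 [385.9, 286.1]
[538.6 -74.  118.2] [ 455.7 -193.9   -4.3] [645.4  50.5 125.7]
237 112.98144189009255 [array([501.8,  32.7]), array([ 590.1, -175.5])]
237 112.98144189009255 [array([501.8,  32.7]), array([ 590.1, -175.5])]
237 112.98144189009255 [array([501.8,  32.7]), array([ 590.1, -175.5])]
circ 545.401611328125 -71.38887023925781 89.61083984375
cap 0.7 274 [361.1, 268.4]
[545.3 -70.5 166.2] [530.6 -87.3 141.7] [562.2 -54.3 171.5]
```

```bash
python3 -m crank '{"dp":[[3,-4,0],[3,-4,0],[3,-4,0],[3,-4,0],[3,-4,0]],"delta_rot":[[0,0,-8],[0,0,-8],[0,0,-8],[0,0,-8],[0,0,-8]],"claw":[0,0,0,0,0]}' 40
```

```text
time_s: 1.75
eef_pos: [353.7, 282.5, 231.5]
ee_rot: [0.0, 0.523, 0.852, 0.0]
force: [1.4, 0.8, -0.5]
grip_width: 0.999
```

```bash
python3 -m crank '{"dp":[[2.5,-4.2,0],[2.5,-4.2,0],[2.5,-4.2,0],[2.5,-4.2,0],[2.5,-4.2,0],[2.25,-3.95,0],[0,0,-4],[0,0,-3],[0,0,0]],"delta_rot":[[0,0,-4],[0,0,0],[0,0,0],[0,0,0],[0,0,0],[0,0,0],[0,0,0],[0,0,0],[0,0,0]],"claw":[0,0,0,0,0,0,0,0,0]}' 40
```

```text
time_s: 2.65
eef_pos: [498.6, 34.7, 158.1]
ee_rot: [-0.003, 0.55, 0.835, -0.001]
force: [0.1, 0.0, 0.8]
grip_width: 0.999
```

Run:
```python
from h import *
cap('top','top1.png');cap('side','side1.png')
a=cv2.imread('pics/top1.png')[200:350,250:450];b=cv2.imread('pics/side1.png')[140:290,300:500]
cv2.imwrite('pics/c1.png',np.hstack([cv2.resize(x,(400,300)) for x in(a,b)]))
```

```text
(no output)
```

View pics/c1.png

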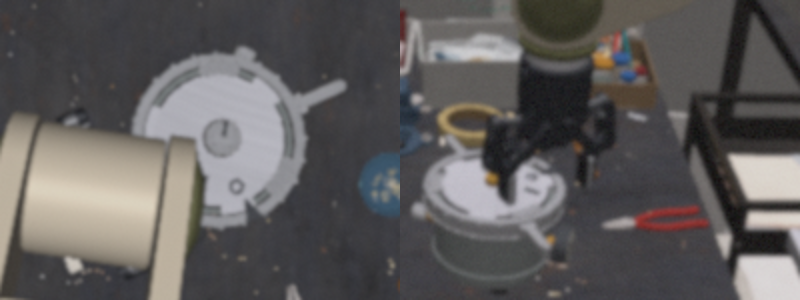

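The side view shows the open fingers at about (508,190) and (583,180) in the crop, above and either side of the left bar (535,235). I'll descend and grip.

```bash
python3 -m crank '{"dp":[[0.2,-0.1,-3],[0,0,-3],[0,0,-0.9],[0,0,0],[0,0,0],[0,0,0],[0,0,0],[0,0,0],[0,0,0]],"delta_rot":[[0,0,0],[0,0,0],[0,0,0],[0,0,0],[0,0,0],[0,0,0],[0,0,0],[0,0,0],[0,0,0]],"claw":[0,0,0,150,255,255,255,255,255]}' 40
python3 - <<'E'
from h import *
s=sense();print(s['force'],s['wrist_torque'],s['grip_width']*85,s['joints'])
cap('side','side2.png')
b=cv2.imread('pics/side2.png')[140:290,300:500]
cv2.imwrite('pics/c2.png',cv2.resize(b,(800,600)))
E
```

```text
time_s: 3.65
eef_pos: [502.6, 33.7, 93.0]
ee_rot: [0.0, 0.55, 0.835, 0.0]
force: [-3.2, -0.4, 6.3]
grip_width: 0.129
[-3.23447908 -0.41388606  6.27622846] [-0.07706614  0.40083616 -0.37927422] 10.948822286280516 [-1.66152916e-01  4.24595434e-01  1.73414226e+00  1.56901529e-04
  9.82163538e-01 -5.71661036e-01]
```

View pics/c2.png

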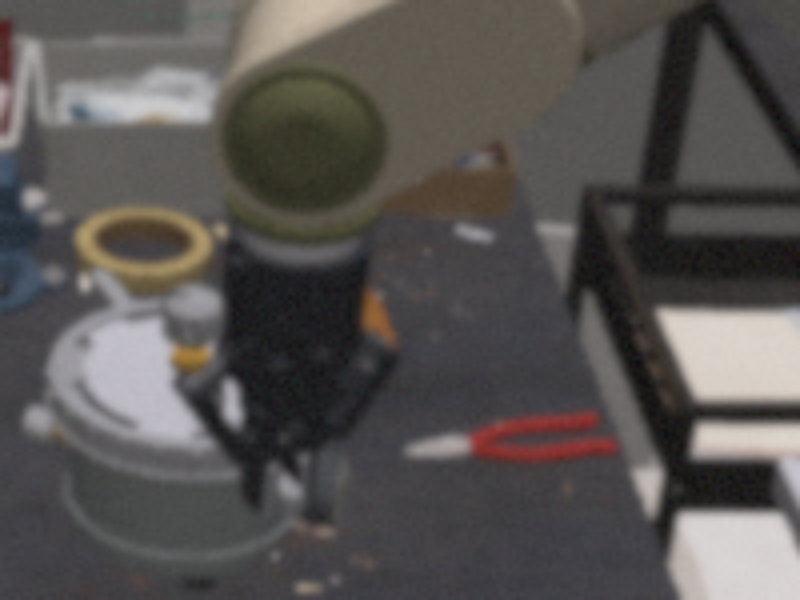

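Run:
```python
import numpy as np
a=np.radians(112.2-5*np.arange(10));p=np.c_[np.cos(a),np.sin(a)]*11.31
print(np.diff(p,axis=0).round(2).tolist())
```

```text
[[0.93, 0.33], [0.95, 0.25], [0.97, 0.17], [0.98, 0.08], [0.99, -0.01], [0.98, -0.09], [0.97, -0.18], [0.95, -0.26], [0.93, -0.34]]
```

```bash
python3 -m crank '{"dp":[[0.93,0.33,0],[0.95,0.25,0],[0.97,0.17,0],[0.98,0.08,0],[0,0,0]],"delta_rot":[[0,0,-5],[0,0,-5],[0,0,-5],[0,0,-5],[0,0,0]],"claw":[255,255,255,255,255]}'; python3 -m crank '{"dp":[[0.99,-0.01,0],[0.98,-0.09,0],[0.97,-0.18,0],[0.95,-0.26,0],[0.93,-0.34,0],[0,0,0]],"delta_rot":[[0,0,-5],[0,0,-5],[0,0,-5],[0,0,-5],[0,0,-5],[0,0,0]],"claw":[255,255,255,255,255,255]}';python3 - <<'E'
from h import *
s=sense();print(s['force'],s['wrist_torque'],s['grip_width']*85,s['joints'],s['eef_pos'])
cap('side','side3.png');cap('top','top3.png')
a=cv2.imread('pics/top3.png')[200:350,280:430];b=cv2.imread('pics/side3.png')[160:310,270:420]
cv2.imwrite('pics/c3.png',np.hstack([cv2.resize(x,(400,400),interpolation=2) for x in(a,b)]))
E
```

```text
time_s: 4.2
eef_pos: [541.7, 42.2, 93.0]
ee_rot: [0.0, 0.688, 0.726, 0.001]
force: [-1.1, 1.5, 6.1]
grip_width: 0.132
time_s: 4.8
eef_pos: [590.0, 33.4, 93.0]
ee_rot: [0.0, 0.829, 0.56, 0.001]
force: [0.9, 2.9, 4.0]
grip_width: 0.13
[0.88275334 2.92765455 3.98914465] [ 0.41234911 -0.0223749  -0.40638367] 11.067194715472617 [-1.42017189e-01  5.89665288e-01  1.45988729e+00  1.27830334e-03
  1.09020899e+00  2.39777436e-01] [590.04373141  33.41078979  93.04843547]
```

View pics/c3.png

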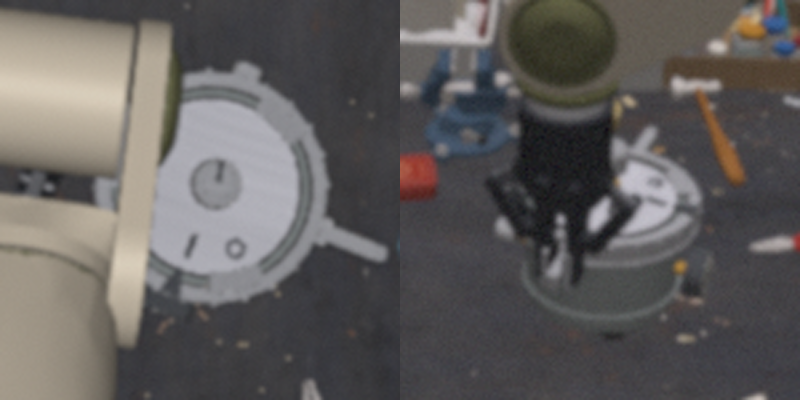

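Run:
```python
from h import *
np.set_printoptions(precision=1,suppress=True)
a=cv2.imread('pics/top3.png')[260:330,320:400];cv2.imwrite('pics/c3b.png',cv2.resize(a,(800,600)[:2] if 0 else (640,560),interpolation=2))
c=np.array([545.4,-71])
for t,z in (('pointer',121),('lock_mark',122),('bar_right',107)):
  for cam in('top','side'):
    for r in pinpoint(cam,t)[:2]:
        P=atz(cam,r['centre'],z);q=P[:2]-c;print(cam,t,round(r['p'],2),np.array(r['centre']),P,np.degrees(np.arctan2(q[1],q[0])))
```

```text
top pointer 0.96 [346.4 295. ] [498.1 -45.4 121. ] 151.58727017578383
side pointer 0.77 [368.8 233.6] [493.6 -62.3 121. ] 170.48540051618807
top lock_mark 0.63 [347.2 294.5] [499.  -46.9 122. ] 152.52792881061737
side lock_mark 0.96 [369.5 235.2] [492.9 -53.8 122. ] 161.8403478287662
top bar_right 0.76 [412.  291.4] [ 502.9 -172.7  107. ] -112.70096692055083
side bar_right 0.67 [360.8 215.5] [ 503.1 -169.7  107. ] -113.19435365973305
```

View pics/c3b.png

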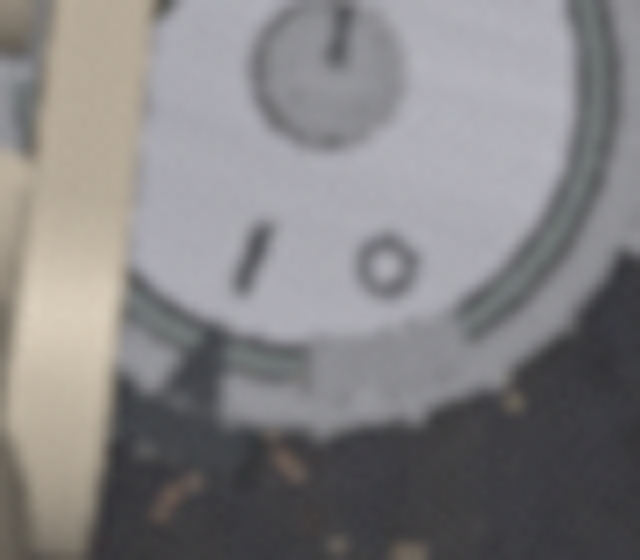

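Run:
```python
from h import *
c=np.array([545.4,-71]);p=proj('top',[*c,121]);print([(p[0]-320)*8,(p[1]-260)*8])
for n,x,y in(('mo',240,295),('mi',265,222),('tip',212,330),('base',193,395),('circ',387,266)):
    P=atz('top',[320+x/8,260+y/8],122);q=P[:2]-c;print(n,P,np.degrees(np.arctan2(q[1],q[0])),np.hypot(*q))
```

```text
[np.float64(314.3694395692155), np.float64(78.51310736423011)]
mo [494.49137378 -52.09898297 122.        ] 159.631379699629 54.30411280832251
mi [511.57997257 -58.40164559 122.        ] 159.56905122858558 36.090342053159574
tip [486.37950293 -45.30024677 122.        ] 156.4698721184953 64.37310300527226
base [471.23605812 -40.49530473 122.        ] 157.64193005545175 80.19243547993752
circ [500.77752914 -87.05846424 122.        ] -160.2075181196376 47.42403588449662
```

Mark direction 159.6° (end and inner radii 54/36 mm, matching the spec; the circle mark agrees), pointer about 157°: the ring reads roughly −2.5°. I'll turn it back 2.5°, release and lift.

```bash
python3 -m crank '{"dp":[[-0.45,0.19,0],[0,0,0],[0,0,0],[0,0,0],[0,0,0],[0,0,0],[0,0,4],[0,0,4],[0,0,4],[0,0,2]],"delta_rot":[[0,0,2.5],[0,0,0],[0,0,0],[0,0,0],[0,0,0],[0,0,0],[0,0,0],[0,0,0],[0,0,0],[0,0,0]],"claw":[255,255,255,0,0,0,0,0,0,0]}'; python3 -m crank '{"dp":[[-2,3,0],[-4,3,0],[-4,2,0],[-4,2,0],[0,0,0]],"delta_rot":[[0,0,8.5],[0,0,8.5],[0,0,8.5],[0,0,8.5],[0,0,8.5]],"claw":[0,0,0,0,0]}';python3 - <<'E'
from h import *
s=sense();print(s['eef_pos'],s['joints'])
cap('top','top4.png')
a=cv2.imread('pics/top4.png')[225:325,290:430];cv2.imwrite('pics/c4.png',cv2.resize(a,(784,560),interpolation=2))
E
```

```text
time_s: 6.2
eef_pos: [585.1, 34.9, 235.8]
ee_rot: [0.002, 0.815, 0.579, 0.002]
force: [0.6, 0.1, -1.0]
grip_width: 0.995
time_s: 6.7
eef_pos: [440.7, 136.9, 232.4]
ee_rot: [-0.001, 0.546, 0.838, -0.0]
force: [0.2, -0.6, 0.6]
grip_width: 0.999
[440.66498996 136.93136503 232.41590725] [ 4.63718542e-02  1.71974134e-01  1.67526235e+00  2.32140426e-04
  1.29566041e+00 -3.68997232e-01]
```

View pics/c4.png

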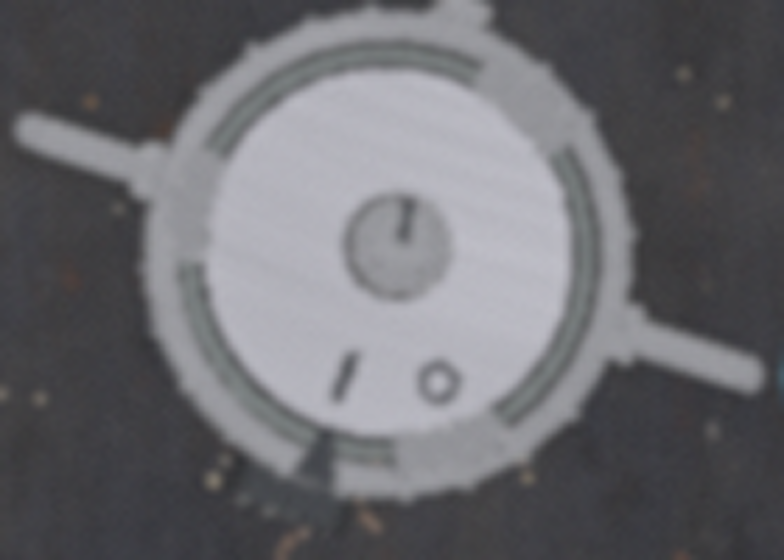

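The ring now stands on its mark (pointer tip (325,432) in the crop, in line with the bar's outer end (335,400)), with cap_turn about 3.34. Next I'll go over the cap with a wound-up wrist so that one grip covers the whole turn.

```bash
python3 -m crank '{"dp":[[1.75,-3.46,0],[1.75,-3.46,0],[1.75,-3.46,0],[1.75,-3.46,0],[1.75,-3.46,0],[1.72,-3.49,0],[0,0,0],[0,0,0],[0,0,0],[0,0,0]],"delta_rot":[[0,0,8.5],[0,0,8.5],[0,0,8.5],[0,0,8.5],[0,0,8.5],[0,0,8.5],[0,0,8.5],[0,0,8.5],[0,0,8.5],[0,0,8.5]],"claw":[0,0,0,0,0,0,0,0,0,0]}'; python3 -m crank '{"dp":[[0,0,0],[0,0,0],[0,0,0]],"delta_rot":[[0,0,8.5],[0,0,8.5],[0,0,0]],"claw":[0,0,0]}';python3 - <<'E'
from h import *
s=sense();print(s['eef_pos'],s['joints'])
cap('side','side5.png')
a=cv2.imread('pics/side5.png')[140:290,270:470];cv2.imwrite('pics/c5.png',cv2.resize(a,(800,600),interpolation=2))
E
```

```text
time_s: 7.75
eef_pos: [549.0, -72.7, 231.9]
ee_rot: [-0.0, -0.158, 0.987, 0.0]
force: [-1.2, -0.2, 0.3]
grip_width: 1.0
time_s: 8.05
eef_pos: [548.9, -72.5, 232.0]
ee_rot: [-0.0, -0.301, 0.954, 0.0]
force: [0.2, -0.1, -0.9]
grip_width: 0.998
[548.92740749 -72.52629995 231.95071351] [-3.42878309e-01  3.76137510e-01  1.40797071e+00 -2.22925642e-04
  1.35786775e+00 -2.52410276e+00]
```

View pics/c5.png

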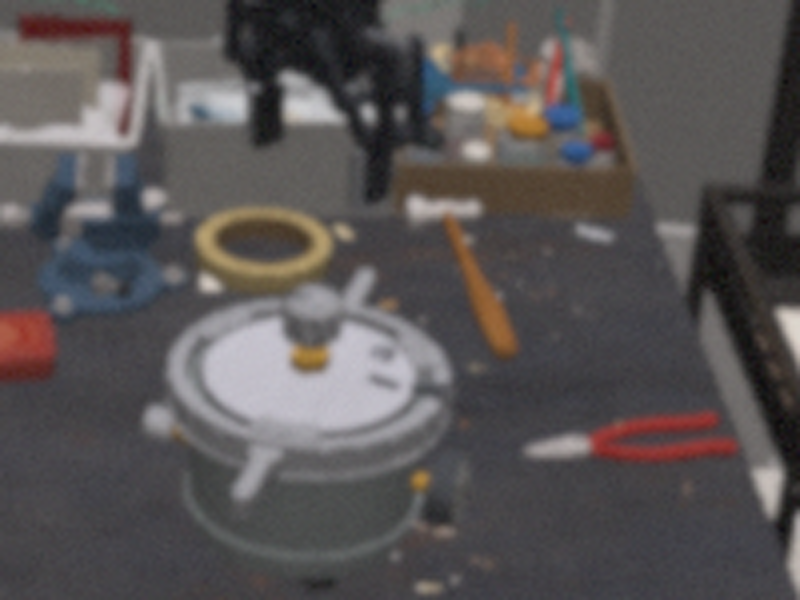

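```bash
python3 -m crank '{"dp":[[-0.35,0.17,-3],[0,0,-3],[0,0,-2.5],[0,0,-1.4],[0,0,0]],"delta_rot":[[0,0,0],[0,0,0],[0,0,0],[0,0,0],[0,0,0]],"claw":[0,0,0,0,0]}';python3 -m crank '{"dp":[[0,0,0],[0,0,0],[0,0,0],[0,0,0],[0,0,0],[0,0,0]],"delta_rot":[[0,0,0],[0,0,0],[0,0,0],[0,0,0],[0,0,0],[0,0,0]],"claw":[120,150,255,255,255,255]}' 40
python3 - <<'E'
from h import *
s=sense();print(s['eef_pos'],s['joints'],s['force'],s['wrist_torque'],s['grip_width']*85)
cap('side','side6.png')
a=cv2.imread('pics/side6.png')[140:290,270:470];cv2.imwrite('pics/c6.png',cv2.resize(a,(800,600),interpolation=2))
E
```

```text
time_s: 8.6
eef_pos: [544.4, -70.2, 131.4]
ee_rot: [-0.002, -0.299, 0.954, 0.001]
force: [0.0, -0.0, -0.1]
grip_width: 1.0
time_s: 9.2
eef_pos: [546.1, -71.1, 134.4]
ee_rot: [0.001, -0.301, 0.954, -0.001]
force: [2.2, -5.4, 4.6]
grip_width: 0.381
[546.11461326 -71.10902957 134.37651918] [-3.41892255e-01  4.59580570e-01  1.55234699e+00 -8.55999533e-04
  1.12626541e+00 -2.52397639e+00] [ 2.16491246 -5.44669238  4.62870507] [-0.70052025 -0.29583497  0.03122881] 32.34384917614024
```

View pics/c6.png

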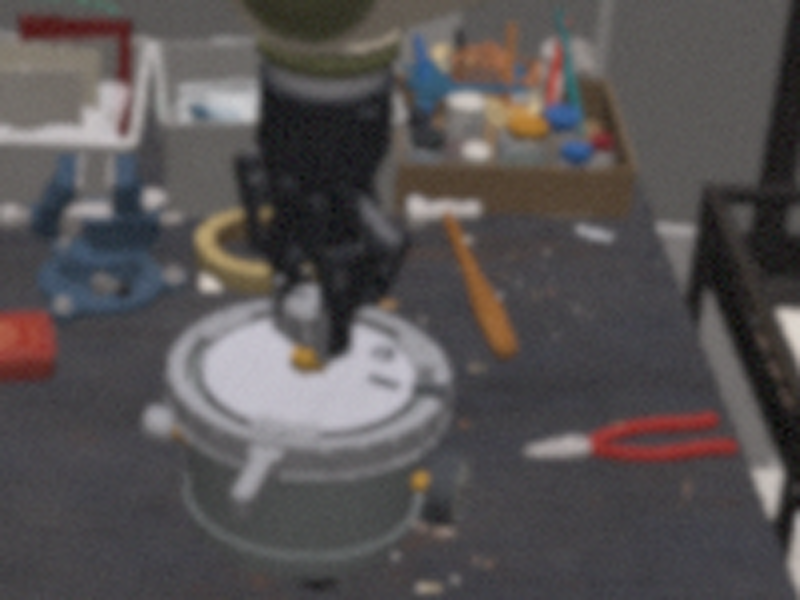

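```bash
python3 -m crank '{"dp":[[0,0,-0.01],[0,0,-0.01],[0,0,-0.01],[0,0,-0.01],[0,0,-0.01],[0,0,-0.01],[0,0,-0.01],[0,0,-0.01],[0,0,-0.01],[0,0,-0.01]],"delta_rot":[[0,0,-8],[0,0,-8],[0,0,-8],[0,0,-8],[0,0,-8],[0,0,-8],[0,0,-8],[0,0,-8],[0,0,-8],[0,0,-8]],"claw":[255,255,255,255,255,255,255,255,255,255]}'
cat > st.py <<'E'
from h import *
np.set_printoptions(precision=2,suppress=True)
s=sense();q=s['ee_rot'];y=2*np.degrees(np.arctan2(q[2],q[1]))-90;print(s['time_s'],s['eef_pos'],'yaw',(y+180)%360-180,s['force'],s['wrist_torque'],s['grip_width']*85,'j6',s['joints'][5])
E
python3 st.py
```

```text
time_s: 10.25
eef_pos: [546.2, -71.3, 133.5]
ee_rot: [0.002, 0.385, 0.923, -0.0]
force: [1.2, -6.6, 4.6]
grip_width: 0.38
10.25 [546.16 -71.34 133.49] yaw 44.718339768841275 [ 1.21 -6.6   4.64] [-0.87 -0.29  0.03] 32.27969326215614 j6 -1.1220396540042439
```

```bash
python3 -m crank '{"dp":[[0,0,-0.01],[0,0,-0.01],[0,0,-0.01],[0,0,-0.01],[0,0,-0.01],[0,0,-0.01],[0,0,-0.01],[0,0,-0.01],[0,0,-0.01],[0,0,-0.01]],"delta_rot":[[0,0,-8],[0,0,-8],[0,0,-8],[0,0,-8],[0,0,-8],[0,0,-8],[0,0,-8],[0,0,-8],[0,0,-8],[0,0,-8]],"claw":[255,255,255,255,255,255,255,255,255,255]}';python3 st.py;  python3 -m crank '{"dp":[[0,0,-0.01],[0,0,-0.01],[0,0,-0.01],[0,0,0],[0,0,0]],"delta_rot":[[0,0,-8],[0,0,-8],[0,0,-8],[0,0,-4],[0,0,0]],"claw":[255,255,255,255,255]}';python3 st.py
```

```text
time_s: 11.25
eef_pos: [546.0, -71.4, 132.5]
ee_rot: [0.002, 0.888, 0.46, 0.001]
force: [-0.1, -6.1, 7.4]
grip_width: 0.378
11.25 [546.   -71.39 132.54] yaw -35.27156008563557 [-0.09 -6.12  7.43] [-1.   -0.04  0.06] 32.09601694095607 j6 0.27416688669307926
time_s: 11.75
eef_pos: [546.0, -71.3, 132.3]
ee_rot: [0.002, 0.972, 0.233, 0.001]
force: [-0.6, -5.6, 6.6]
grip_width: 0.374
11.75 [545.95 -71.35 132.26] yaw -63.04616098983922 [-0.59 -5.62  6.6 ] [-1.   -0.06  0.1 ] 31.771425628766167 j6 0.7590116615473264
```

```bash
for i in 1 2 3; do :; done; python3 -m crank '{"dp":[[0,0,0],[0,0,0]],"delta_rot":[[0,0,-3],[0,0,0]],"claw":[255,255]}'>/dev/null;python3 st.py;python3 -m crank '{"dp":[[0,0,0],[0,0,0]],"delta_rot":[[0,0,-3],[0,0,0]],"claw":[255,255]}'>/dev/null;python3 st.py;python3 -m crank '{"dp":[[0,0,0],[0,0,0]],"delta_rot":[[0,0,-3],[0,0,0]],"claw":[255,255]}'>/dev/null;python3 st.py
```

```text
11.95 [545.94 -71.37 132.25] yaw -65.91054572849744 [ 0.49 -6.32  5.76] [-1.03 -0.03  0.91] 32.05089665425237 j6 0.8094213890853454
12.15 [546.9  -70.97 132.35] yaw -68.94562330584685 [ 6.03 -3.71  3.99] [-0.56 -0.98  0.65] 31.95509959083875 j6 0.8621626482537931
12.35 [547.59 -70.81 132.46] yaw -71.93928662141734 [10.4  -2.13  3.14] [-0.35 -1.69  0.67] 32.17237263857096 j6 0.9143776213952894
```

Bottomed: torque jumped to 0.9 N m at yaw ≈ −65.5°, a turn of about 190.5° against the predicted 191°, and then the pads slipped. Now I'll back off 90°.

```bash
python3 -m crank '{"dp":[[0,0,0],[0,0,0.01],[0,0,0.01],[0,0,0.01],[0,0,0.01],[0,0,0.01],[0,0,0.01],[0,0,0.01],[0,0,0.01],[0,0,0.01]],"delta_rot":[[0,0,4],[0,0,8],[0,0,8],[0,0,8],[0,0,8],[0,0,8],[0,0,8],[0,0,8],[0,0,8],[0,0,8]],"claw":[255,255,255,255,255,255,255,255,255,255]}'>/dev/null;python3 st.py;python3 -m crank '{"dp":[[0,0,0.01],[0,0,0],[0,0,0],[0,0,0]],"delta_rot":[[0,0,8],[0,0,6],[0,0,0],[0,0,0]],"claw":[255,255,255,255]}'>/dev/null;python3 st.py
python3 - <<'E'
from h import *
for c in('side','top'):
    cap(c,c+'7.png')
    for t in('cap_index','pointer','lock_mark','bar_right','bar_left'): 
        for r in pinpoint(c,t)[:1]:print(c,t,r['p'],r['centre'])
a=cv2.imread('pics/top7.png')[215:335,290:450];b=cv2.imread('pics/side7.png')[170:290,290:410]
cv2.imwrite('pics/c7.png',np.hstack([cv2.resize(a,(460,345),interpolation=2),cv2.resize(b,(340,345),interpolation=2)]))
E
```

```text
13.35 [545.92 -69.63 133.04] yaw 4.384572293764961 [0.74 2.92 7.69] [ 0.51 -0.04 -0.09] 32.07182643685668 j6 -0.4177642952578599
13.75 [545.54 -69.71 133.16] yaw 18.082061232262788 [-1.24  2.72  9.2 ] [0.43 0.17 0.1 ] 32.429625518898966 j6 -0.6567383722683826
side cap_index 0.73 [351.4, 209.8]
side pointer 0.8 [371.0, 237.1]
side lock_mark 0.68 [372.9, 234.9]
side bar_right 0.73 [360.3, 217.0]
side bar_left 0.59 [333.1, 257.1]
top pointer 0.66 [349.3, 298.6]
top lock_mark 0.61 [346.8, 296.3]
top bar_right 0.7 [347.8, 295.2]
top bar_left 0.89 [305.4, 250.7]
```

View pics/c7.png

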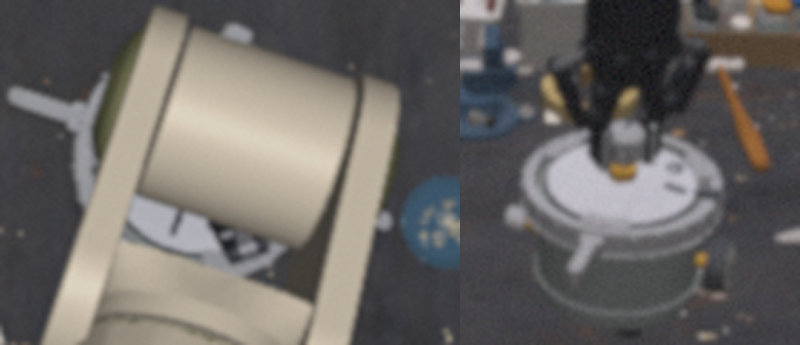

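Run:
```python
from h import *
for d in(0,60,90,120,150,190):
    a=np.radians(159.6+d);print(d,proj('side',[545.4+17*np.cos(a),-71+17*np.sin(a),164+4*d/360]))
b=cv2.imread('pics/side7.png')[190:250,315:395];cv2.imwrite('pics/c8.png',cv2.resize(b,(800,600),interpolation=2))
```

```text
0 [np.float64(354.5150236090663), np.float64(217.04001868955103)]
60 [np.float64(352.8183969125577), np.float64(213.11881604706483)]
90 [np.float64(349.6161243018416), np.float64(211.865473562621)]
120 [np.float64(345.8593403075039), np.float64(211.52474008689435)]
150 [np.float64(342.52798220319005), np.float64(212.15139143135087)]
190 [np.float64(340.22206530869096), np.float64(214.13114211699977)]
```

View pics/c8.png

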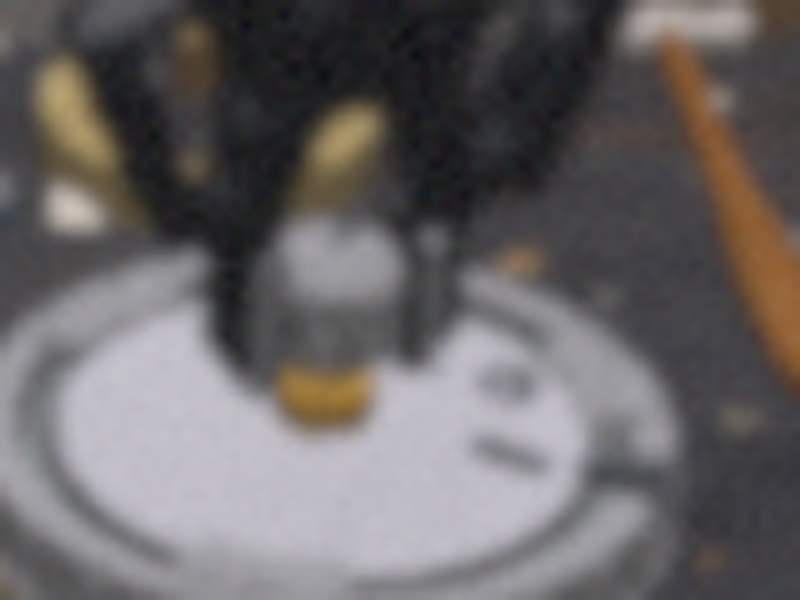

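The rib's dark end shows at px (349.5, 212) in the side view, against (349.6, 211.9) predicted for 90°. The pointer is in line with the mark bar. I'll hand in.

Run:
```python
from h import *
s=sense();print(s['time_s'],np.abs(s['dq']).max(),s['grip_width'],s['force'])
print(finish_job())
```

```text
14.35 0.001258218447920404 0.3794489695968396 [-1.73614172  2.62806803  9.18927939]
the job is handed in; nothing more can be done
None
```

The job is handed in at 14.35 s of the 58 s allowed. The hand-in reports no verdict, so what follows rests on my own checks.

- **Lock ring:** I turned it clockwise by the left bar. It overshot its mark by about 2.5°, so I turned it back by that much. Afterwards the pointer lined up with the bar mark in the top view. The bars measured about 1.6° from zero, well within the 7° allowed. The pointer still lined up in the last side picture.
- **Cap down:** With the ring set and released, I screwed the cap down in one grip. It bottomed out after about 190.5°, against about 191° predicted from the first pictures. The turning torque jumped to 0.9 N m and then the pads slipped against the stop.
- **Back-off:** I backed the cap off 90° by the tool's reading. The cap's rib shows at pixel (349.5, 212) in the side view, against (349.6, 211.9) predicted for 90°. The arm was still and the fingers held the cap at the 40 N grip setting.

**Checks that were weak or disagreed:**
- The networks' estimates of the pointer and mark positions scattered by up to 19° in angle between the two cameras, so I relied on the picture geometry instead.
- In the last top picture the arm hid the cap, and one network report there was plainly wrong.
- I did not measure the jars and dish again at the end; nothing in the motion or the forces suggested contact with them.

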